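# Unclip the battery cover of a device at an assembly bench

### The arm

A 6-joint arm with a two-finger parallel gripper is mounted at the origin on the work surface. World frame = base frame: x ahead of the robot, y to its left, z up, the work surface at z = 0. Lengths are in m, angles in rad, forces in N, time in s.
With the tool pointing down it reaches from about 0.275 to 0.825 m from the base axis. Payload 5.2 kg.
Tool frame: the origin (TCP) lies midway between the tips of the shut fingers; the grasp point (between the pads) lies robot.grip_point_offset behind it (robot.grip_point_offset is the distance from the TCP to the grasp point, in m); z points along the fingers, y is the direction in which the jaws open and shut (so a half turn about z gives the same grasp; the last joint's range is limited). The gripper opens to 93 mm and grips with 3 to 60 N. Pads are 15 mm wide; open, the fingers measure 128 mm over their backs; the gripper's body (75 mm by 188 mm) begins 65 mm behind the grasp point.
Start: joints at [-1.348, 0.259, 1.535, -0, 1.348, -0.203], TCP at [0.227, -0.501, 0.219] pointing down, gripper open.
Joint ranges: [-3.14, 3.14], [-0.91, 2.08], [0.19, 2.58], [-1.22, 4.36], [0.22, 2.71], [-3.12, 3.12]. Speed limits (rad/s): [2.57, 2.57, 3.14, 3.14, 3.14, 3.14].

### API

Orientations are given as a unit quaternion [w, x, y, z].
In Python, from station import robot, optics gives the robot as it stands. The module is installed in compiled form; this text tells all that it offers.
- The arm moves only by the shell command python3 -m creep 'ROWS' [OPENING] [FORCE]. ROWS is JSON, a list that holds one entry, the list of rows, each a list of 4 numbers: the shift along the tool's x, y, z as a fraction of full scale, then the turn about the tool's z as a fraction of full scale. A call has 1 to 8 rows; each row shifts and turns the commanded pose from where the row before left it, along the tool's axes as they then stand; what a row does not reach is not made up. Full scale, the value 1, is 0.2 m for a shift and 120 degrees for a turn. A row lasts 1/10 s, in which the tool goes at most 50 mm and 8.59 degrees, less where a joint would pass 70% of its speed; a pose out of reach is approached as far as the arm can. A call with a number of a shift or a turn outside -1 to 1 is refused whole. A call with a gripper value outside its range is refused whole. OPENING is the opening, from 0 (shut) to 1 (fully open), set as the call begins (- or left out, the last holds). The fingers move at their own pace and stop on an object; FORCE is the grip in N (left out, the last holds). Time passes only in rows, so rows that do not move let the fingers close. It gives the time, the measured TCP pose, the force and the opening at its end, in the units of the state.
- robot.get_obs(): the state, without advancing time (a new reading comes with each control period).
- optics.capture(name): name is "scene" or "top" or "wrist"; returns a dict with "frame" (480x640x3 uint8, blue, green, red), "range_z" (480x640 float32, m along the optical axis (not along the pixel's ray), 0 where there is no reading), "K" (3x3 intrinsics, pixels), "T" (4x4, takes a point from camera to world coordinates); the wrist camera has in their place "hand_eye" (4x4, takes a point from camera to tool coordinates, whose origin is the TCP and whose axes are the flange's). Camera axes: x right, y up, looking along -z (the intrinsics and any distortion apply to the point x, -y, -z); pixel columns grow to the right and rows downward; lengths in m; the calibration is good to about 2 mm. A picture is of the moment at which its call begins: read the wrist's pose just before it.
- robot.close_job(): hands the job in, once; it reports no verdict.
The state is a dict: "time": time; "qpos": joint angles; "qd": joint speeds; "joint_torque": joint torques, N m; "ee_pos": TCP position; "ee_rot": TCP orientation; "ft_force": force on the tool from outside, world axes, zero at the start; "wrist_torque": the same for the moment, N m; "finger_gap": opening from 0.0 (shut) to 1.0 (fully open).
Only numpy, scipy, OpenCV 4.12 (cv2) and the standard library are available. Lean on these libraries where they do the work, as an engineer would, in place of code of your own. Each camera call takes 0.05 s, during which the arm holds its last target.

### The job

Take the battery cover off the metal device: press its snap tab inward by the thumb piece until the latch lets go, draw that edge up out of the housing, then lift the cover off by its rib and lay it flat, rib up, in the empty black tray. The tab is thin plastic: feel for it and never press it with more than 16 N, do not pull the cover while it is still latched, set the cover down instead of dropping it, and leave everything else on the bench where it is.

Things in the scene. Friction and masses are not known exactly. Their poses are not given: they have to be found in the camera images.
- housing: Device housing, aluminium, bolted to the bench, 176 x 124 x 60 mm (x, y, z), open recess in its top for the cover; origin at the centre of its underside, top rim at z = 60 mm, cover underside at z = 53 mm. Its +x points from the cover's tab end to its tongue end. Two small spring pins push the cover's tab edge up with 2 to 4 N in all; once unlatched they hold it about 10 mm up.
- latch_lip (a point): On the housing, top middle of the fixed lip at the tab's end, 3 mm thick, flush with the rim: the tab's nose is caught under it, which latches the cover.
- tongue_lip (a point): On the housing, top middle of the like lip at the far (+x) end. The cover's tongue reaches 6 mm under it, so once the tab edge is up, the cover must be drawn 9 to 13 mm towards the tab's end (housing -x) before it is lifted.
- cover_rib (a point): Centre of the grip rib on the cover, a loose grey plastic plate 120 x 84 x 6 mm (x, y, z), about 0.17 kg; x points from tab to tongue, z up. The rib, 60 mm long (x), 10 mm thick (y), 28 mm tall, stands on the plate; its centre is 20 mm above the cover's underside (14 mm above the plate), 5 mm from the plate's centre towards the tongue.
- cover_edge (a point): Point of the cover's underside at the tab's end, 60 mm from the rib centre towards -x and 20 mm below it; same axes as the rib. Latched, it lies about 53 mm above the bench; once the latch is free and the edge has risen it stays 7 mm or more higher.
- tab: Snap tab in a notch at the cover's tab end; origin at cover_edge while unpressed, same axes. It flexes along +x (inward, to the rib) up to a hard stop at 7 mm; the cover may first slide 1.5 mm. 2 N to start, 1 N more per mm, up to 3 N of rubbing; it unlatches at 5 to 6 mm, 8 to 11 N. Keep it pressed while its edge is drawn up 10 to 14 mm (a fingertip pressed on it drags it up), then let go.
- thumb (a point): Average place of the thumb piece's outer face (facing -x), at its middle: a fixed point of the cover, 5 mm outward of and 24 mm above cover_edge. The thumb piece sits on the tab's small shelf: a grey block 30 mm wide (y), 20 mm tall, 12 mm thick. Each is set up to 8 mm farther in or out along x than this point, not measured: find it by touch. The space outward of it, above the rim, is free.
- tray_in (a point): Centre of the inner floor of the empty black tray, fixed to the bench: 200 x 160 mm outside (x, y), walls 4 mm thick and 22 mm tall, floor 4 mm above the bench. The axes are the tray's.
- driver: Bystander: loose screwdriver, 170 mm long; leave it.
- heatsink: Bystander: loose finned aluminium heat sink, 80 x 50 x 32 mm; leave it.
- pack: Bystander: loose black battery pack, 90 x 56 x 24 mm; leave it.
- flask: Bystander: loose white bottle, 56 mm across, 150 mm tall; leave it.
- meter: Bystander: loose black hand meter, 70 x 130 x 38 mm; leave it.
- screwbin: Bystander: loose small open black bin, 100 x 80 x 35 mm; leave it (it is not the tray).
Mind the look-alikes: they are no part of the job. Leave any purple or yellow look-alike of the part that bears cover_rib alone.

How it is judged:
On the way, in this order (a step that is already met when the one before it is completed fails the run):
1. the tab is pressed inward by more than 4 mm (x of tab in the frame of cover_edge above 0.004 m).
2. the tab edge has risen more than 6 mm out of the housing with the cover still in its place (z of cover_edge in the frame of housing above 0.059 m and horizontal distance between cover_rib and housing below 0.025 m).
At the end, for the whole second after the job is handed in: The cover lies at rest in the tray, flat (within 0.08 rad) with its rib up, its rib centre 18 to 30 mm above the bench and within 60 mm of the tray's centre (horizontal distance between cover_rib and tray_in below 0.06 m and height (world z) of cover_rib between 0.018 and 0.03 m and angle between cover_rib's own z axis and vertical below 0.08 rad and linear speed of tab below 0.02 m/s); the robot touches nothing.
It fails at once if the tab is pressed with more than 16 N (contact force between any of the fingers, the arm and tab above 16 N).
It fails at once if the cover is pulled against the latched tab with more than 15 N (contact force between tab and housing above 15 N).
It fails at once if the cover is dropped or thrown (faster than 0.6 m/s and out of the fingers) (linear speed of tab above 0.6 m/s and contact force between the fingers and tab below 0.1 N and distance between the grasp point and cover_rib above 0.03 m).
It fails at once if a bystander is moved more than 20 mm (distance of any of driver, heatsink, pack, flask, meter, screwbin from where it was at the start of the episode above 0.02 m).
It also fails if it takes over 67 s, if anything falls off the work surface, if the arm or the gripper's body presses on something with over 40 N, if the wrist force passes 120 N, or if a joint passes its speed limit or range.

## Working session

There is one attempt and no reset: what is moved stays moved. The work goes in short steps, Python scripts to look and compute and a shell command to move; the robot and the scene stay as the last step left them, time stands still between calls to the robot, and variables do not carry over. Pictures are saved under pics/ and viewed, and the job is handed in when it is done.

```bash
mkdir -p pics; ls
python3 - <<'E'
from station import robot, optics
import cv2,numpy as np
o=robot.get_obs(); print(o, robot.grip_point_offset)
for n in ("scene","top","wrist"):
    c=optics.capture(n); cv2.imwrite(f"pics/{n}0.png",c["frame"]); np.savez(f"pics/{n}0.npz",**c)
    print(n,c["K"].tolist(), np.round(c.get("T",c.get("hand_eye")),4).tolist(), [k for k in c])
print(robot.get_obs()["time"])
E
```

```text
pics
{'time': 0.0, 'qpos': array([-1.34783715e+00,  2.59367130e-01,  1.53605502e+00, -8.25500211e-06,
        1.34798477e+00, -2.02786019e-01]), 'qd': array([ 0.00024986, -0.00042732, -0.00022125,  0.00046722,  0.0018069 ,
        0.00072603]), 'joint_torque': array([-3.27870666e-04, -4.37298596e+01, -2.84009027e+01,  7.16300053e-02,
        4.10457782e-02, -1.63870068e-04]), 'ee_pos': array([ 0.22705561, -0.50036222,  0.21781598]), 'ee_rot': array([-9.07043985e-04,  9.77427463e-01,  2.11269333e-01, -1.31741255e-05]), 'ft_force': array([0.17501731, 0.55871116, 0.18345582]), 'wrist_torque': array([ 0.01863376, -0.05212183, -0.02364381]), 'finger_gap': 1.0015539516793326} 0.0188
scene [[543.0182374245807, 0.0, 319.15536470789965], [0.0, 543.0182374245807, 241.34606066513822], [0.0, 0.0, 1.0]] [[0.5794, -0.5333, 0.6163, 1.3436], [0.8149, 0.3635, -0.4514, -0.6243], [0.0167, 0.7638, 0.6452, 0.9551], [0.0, 0.0, 0.0, 1.0]] ['frame', 'range_z', 'K', 'T']
top [[618.1747469934085, 0.0, 324.5552718163895], [0.0, 618.1747469934085, 239.43374445821908], [0.0, 0.0, 1.0]] [[-0.0286, 0.9846, -0.1724, 0.2033], [-0.9996, -0.029, 0.0001, 0.0213], [-0.0049, 0.1724, 0.985, 1.6176], [0.0, 0.0, 0.0, 1.0]] ['frame', 'range_z', 'K', 'T']
wrist [[429.6741293326083, 0.0, 317.34573668101876], [0.0, 429.6741293326083, 238.13990897194824], [0.0, 0.0, 1.0]] [[0.0018, 0.9593, 0.2824, 0.0779], [1.0, -0.0022, 0.0009, -0.0004], [0.0014, 0.2824, -0.9593, -0.165], [0.0, 0.0, 0.0, 1.0]] ['frame', 'range_z', 'K', 'hand_eye']
0.15
```

View pics/scene0.png

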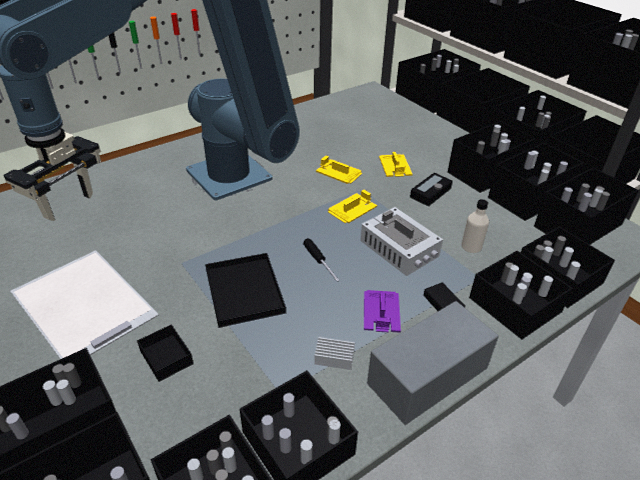

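View pics/top0.png

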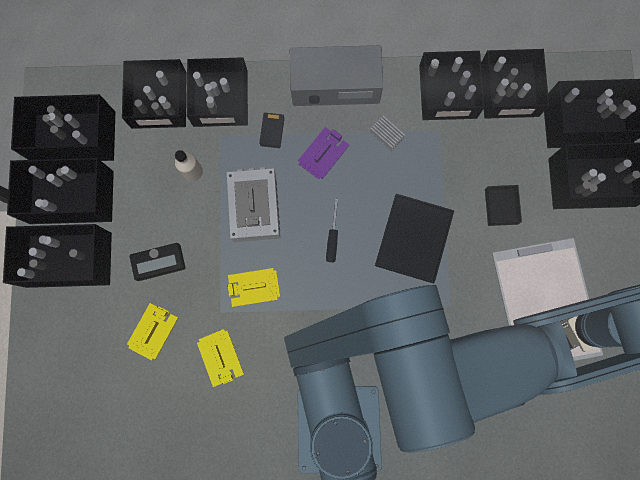

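View pics/wrist0.png

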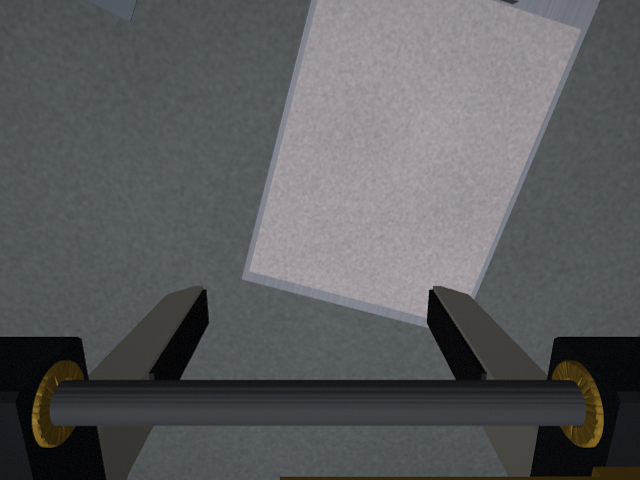

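The housing shows at about (252,203) in the top view and the empty tray at about (414,238). The grey cover's thumb piece seems to be at the lower end, near (252,222). The yellow and purple covers are decoys. Next I'll zoom in and measure.

```bash
cat > h.py <<'E'
import numpy as np,cv2
def load(n): return dict(np.load(f"pics/{n}.npz"))
def pts(c,T=None):
    K=c["K"];T=c["T"] if T is None else T; z=c["range_z"].astype(float)
    v,u=np.mgrid[0:480,0:640]
    P=np.stack([(u-K[0,2])/K[0,0]*z,-(v-K[1,2])/K[1,1]*z,-z],-1)
    W=P@T[:3,:3].T+T[:3,3]; W[z<=0]=np.nan
    return W
def ray(c,u,v,h,T=None):
    K=c["K"];T=c["T"] if T is None else T
    d=T[:3,:3]@np.array([(u-K[0,2])/K[0,0],-(v-K[1,2])/K[1,1],-1]); o=T[:3,3]
    return o+d*(h-o[2])/d[2]
E
python3 - <<'E'
from h import *
c=load("top0"); W=pts(c)
f=c["frame"]
cv2.imwrite("pics/tz.png",cv2.resize(f[155:255,200:310],None,fx=6,fy=6,interpolation=cv2.INTER_CUBIC)[:600,:800])
s=load("scene0")
cv2.imwrite("pics/sz.png",cv2.resize(s["frame"][195:280,350:455],None,fx=7,fy=7,interpolation=cv2.INTER_CUBIC)[:600,:800])
# housing bright mask in top
hsv=cv2.cvtColor(f,cv2.COLOR_BGR2HSV)
m=((W[...,2]>0.045)&(W[...,2]<0.075)).astype(np.uint8); m[:, :215]=0;m[:,290:]=0;m[:155]=0;m[250:]=0
cnt=max(cv2.findContours(m,0,2)[0],key=cv2.contourArea); r=cv2.minAreaRect(cnt); print("housing px",r)
b=cv2.boxPoints(r); Q=np.array([ray(c,*p,0.06) for p in b]); print(Q.round(4), [np.linalg.norm(Q[i]-Q[i-1]).round(4) for i in range(4)],Q.mean(0))
sel=W[m>0]; print(np.nanpercentile(sel[:,2],[5,50,95]))
# tray
g=cv2.cvtColor(f,cv2.COLOR_BGR2GRAY); m=(g<55).astype(np.uint8); m[:, :360]=0;m[:,470:]=0;m[:180]=0;m[300:]=0
cnt=max(cv2.findContours(m,0,2)[0],key=cv2.contourArea); r=cv2.minAreaRect(cnt); print("tray px",r)
b=cv2.boxPoints(r); Q=np.array([ray(c,*p,0.022) for p in b]); print(Q.round(4), [np.linalg.norm(Q[i]-Q[i-1]).round(4) for i in range(4)],Q.mean(0))
print("tray floor z",np.nanmedian(W[225:250,400:425,2]))
print("bench z",np.nanmedian(W[150:170,370:390,2]))
np.set_printoptions(linewidth=220)
print((W[160:245:2,225:282:3,2]*1000).round())
E
```

```text
housing px ((252.1522674560547, 203.13197326660156), (68.82464599609375, 49.160465240478516), 85.91438293457031)
[[0.6661 0.2752 0.06  ]
 [0.6717 0.1471 0.06  ]
 [0.4891 0.1372 0.06  ]
 [0.4837 0.2629 0.06  ]] [np.float64(0.1828), np.float64(0.1283), np.float64(0.1829), np.float64(0.1258)] [0.57764965 0.20558905 0.06      ]
[0.05339013 0.05978881 0.0660054 ]
tray px ((414.5249328613281, 238.13629150390625), (62.11271667480469, 75.92931365966797), 16.189208984375)
[[ 0.4089 -0.1057  0.022 ]
 [ 0.6021 -0.1701  0.022 ]
 [ 0.5504 -0.3251  0.022 ]
 [ 0.3593 -0.2579  0.022 ]] [np.float64(0.1601), np.float64(0.2036), np.float64(0.1634), np.float64(0.2026)] [ 0.48016945 -0.21467712  0.022     ]
tray floor z 0.00463211136963082
bench z 0.0012072125168089975
[[ 5.  0.  6. -1. -3. -6. -2. -0. 13.  6. -4.  7.  7.  6.  9. 11. -2.  1. -2.]
 [-1. -2.  2. -4.  2.  2.  1. -2. -1. -0. -7.  7. -7.  8.  1.  6.  4.  4.  2.]
 [ 1. -3. -3. 10. -8.  2. -4. -7.  1.  3.  2. -2.  7.  1.  6.  6. -2. -4.  1.]
 [ 0.  2.  2.  1.  1.  4.  1. -2.  1. -2.  2.  2. -6.  2. -3.  2. -4. -5.  0.]
 [ 8. -0.  3.  2.  3.  2.
[... 2356 characters left out ...]
2. 65. 56. 59. 64. 58. 63. 66. 60. 63. 57. 62. 63. 60. 62. 61. 32.]
 [ 2. -1. 61. 65. 68. 60. 58. 58. 59. 60. 62. 62. 54. 67. 60. 65. 64. 65. 22.]
 [ 4. -3. 54. 64. 61. 67. 61. 62. 62. 59. 61. 66. 57. 61. 61. 62. 56. 63. 27.]
 [-1.  2. 58. 56. 60. 62. 58. 63. 64. 61. 59. 50. 62. 55. 63. 51. 63. 63. 24.]
 [ 1.  3. 59. 58. 58. 59. 62. 63. 64. 64. 60. 58. 52. 49. 41. 39. 39. 39. 32.]
 [ 1. -3. 58. 58. 48. 50. 46. 42. 32. 40. 31. 21. 21. 26. 25. 18. 19. 13.  4.]
 [-2.  9. -2. 25. 24. 15. 16. 16.  6.  5. -1. -5.  1.  2.  1.  4. -3.  1.  7.]
 [ 2.  4. -4.  1.  2.  6. -5. -3.  3.  1.  3.  2. 13. -4.  1.  3. -5.  5.  6.]
 [ 6.  4.  3. -1. -4. -2.  7.  4. -6. -1.  7.  0.  0. 10.  1. -8.  0.  5.  4.]]
```

View pics/tz.png

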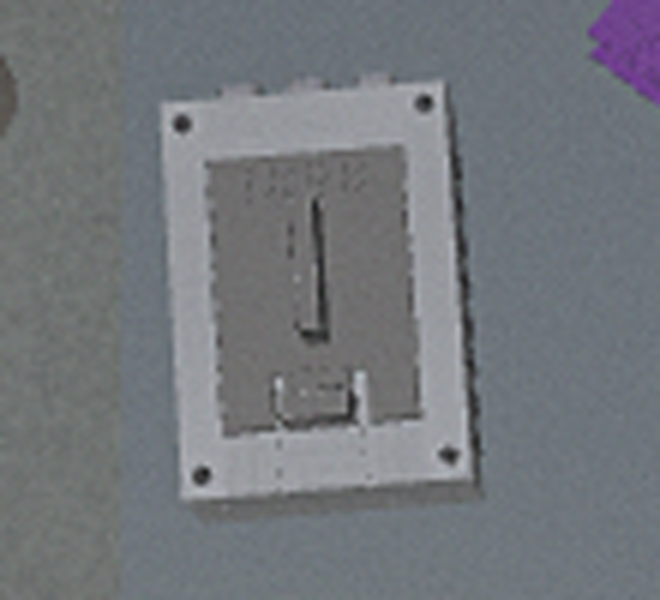

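View pics/sz.png

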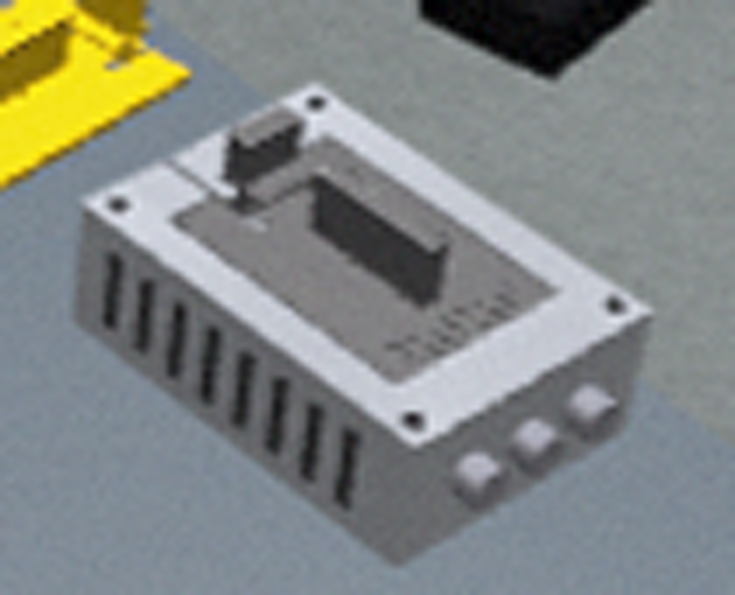

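The housing's +x runs away from the robot, with a yaw of about +3.3°. I'll travel there with the fingers shut, turn to align, and look with the wrist camera.

```bash
python3 -m creep '[[[0.17,-0.179,-0.014,0],[0.17,-0.179,-0.014,0],[0.17,-0.179,-0.014,0],[0.17,-0.179,-0.014,0],[0.17,-0.179,-0.014,0],[0.17,-0.179,-0.014,0],[0.17,-0.179,-0.014,0],[0.17,-0.179,-0.014,0]]]' 0 10
python3 -m creep '[[[0.17,-0.179,-0.014,0],[0.17,-0.179,-0.014,0],[0.17,-0.179,-0.014,0],[0.17,-0.179,-0.014,0],[0.17,-0.179,-0.014,0],[0.17,-0.179,-0.014,0],[0.17,-0.179,-0.014,0]]]'
python3 -m creep '[[[0,0,0,0.06],[0,0,0,0.06],[0,0,0,0.056],[0,0,0,0]]]'
```

```text
time: 0.95
ee_pos: [0.3567, -0.1258, 0.2412]
ee_rot: [0.0, 0.977, 0.211, 0.0]
ft_force: [2.2, -0.0, -0.8]
finger_gap: 0.363
time: 1.65
ee_pos: [0.4699, 0.201, 0.2606]
ee_rot: [0.0, 0.977, 0.212, -0.0]
ft_force: [0.5, -0.7, 0.1]
finger_gap: 0.004
time: 2.05
ee_pos: [0.4696, 0.199, 0.2602]
ee_rot: [0.0, 1.0, 0.028, -0.0]
ft_force: [0.5, -0.1, -0.3]
finger_gap: 0.004
```

```bash
cat >> h.py <<'E'
from scipy.spatial.transform import Rotation as R
def snap(n):
    from station import robot,optics
    o=robot.get_obs(); c=optics.capture("wrist")
    q=o["ee_rot"]; T=np.eye(4); T[:3,:3]=R.from_quat([q[1],q[2],q[3],q[0]]).as_matrix(); T[:3,3]=o["ee_pos"]
    c["T"]=T@c["hand_eye"]; np.savez(f"pics/{n}.npz",**c); cv2.imwrite(f"pics/{n}.png",c["frame"]); return c
E
python3 -c "
from h import *
snap('w1')"
```

```text
(no output)
```

View pics/w1.png

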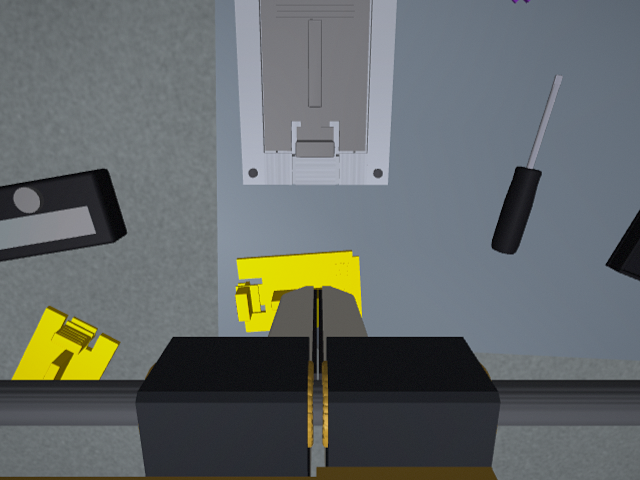

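The wrist view shows the housing in the upper middle, with the rib at columns 308–322 and rows 20–107. The thumb block top is at about (314,149), and the fingertips show at (318,290). Now the measurements.

Run:
```python
from h import *
c=load("w1"); f=c["frame"]
x=cv2.resize(f[0:200,225:405],None,fx=3,fy=3,interpolation=cv2.INTER_CUBIC); cv2.imwrite("pics/w1z.png",x)
W=pts(c)
def show(n,u,v,h): print(n,ray(c,u,v,h).round(4))
print("rib top z",np.nanmedian(W[30:100,311:319,2]),"thumb",np.nanmedian(W[143:155,300:330,2]),"rim",np.nanmedian(W[160:180,260:290,2]), "bench",np.nanmedian(W[230:240,400:450,2]))
for n,u,v,h in [("rimL",243,185,.06),("rimR",388,185,.06),("holeL",253,173,.06),("holeR",378,173,.06),("rimTL",236,5,.06),("rimTR",395.5,5,.06)]: show(n,u,v,h)
```

```text
rib top z 0.08626178441793733 thumb 0.08654223179569728 rim 0.05901475614642476 bench -0.0005436019235131595
rimL [0.483  0.2639 0.06  ]
rimR [0.4903 0.1402 0.06  ]
holeL [0.4938 0.2556 0.06  ]
holeR [0.5    0.1497 0.06  ]
rimTL [0.6212 0.2706 0.06  ]
rimTR [0.6283 0.149  0.06  ]
```

View pics/w1z.png

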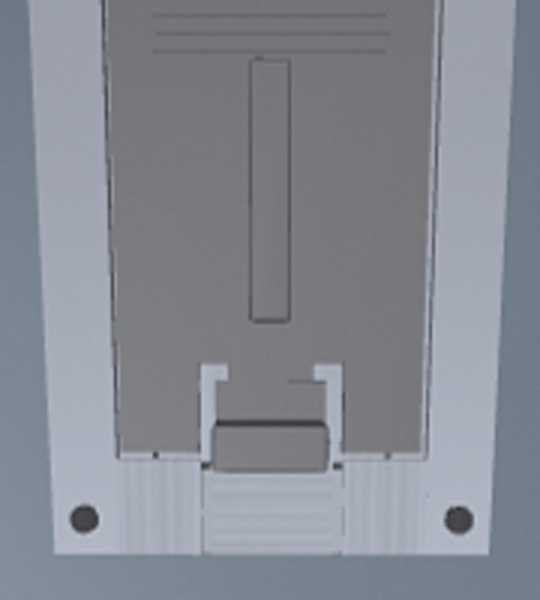

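Run:
```python
from h import *
from station import robot
c=load("w1")
a=np.radians(3.35); X=np.array([np.cos(a),np.sin(a),0]);Y=np.array([-np.sin(a),np.cos(a),0])
rib=np.array([ray(c,u,v,.087) for u,v in [(308.3,20),(322,20),(308,107.3),(322,107.3)]]); print(rib.round(4),rib.mean(0), (rib[0]-rib[2])@X,(rib[0]-rib[1])@Y)
th=np.array([ray(c,225+u/3,v/3,.087) for u,v in [(215,426),(328,426),(215,470.5),(328,470.5)]]); print(th.round(4),(th[0]-th[2])@X,(th[0]-th[1])@Y)
rc=rib.mean(0); of=th[2:].mean(0)
o=robot.get_obs(); p=o["ee_pos"]; print("tcp",p,o["ee_rot"],o["ft_force"])
print("thumb face rel rib along X,Y",(of-rc)@X,(of-rc)@Y,"face rel tcp",(of-p)@X,(of-p)@Y,"rib rel tcp",(rc-p)@X,(rc-p)@Y)
H=np.array([ray(c,u,v,.06) for u,v in [(243,185),(388,185)]]).mean(0)+.088*X; print("housing c",H,"rib rel",(rc-H)@X,(rc-H)@Y)
```

```text
[[0.6091 0.2141 0.087 ]
 [0.6097 0.2043 0.087 ]
 [0.5496 0.2112 0.087 ]
 [0.5502 0.2006 0.087 ]] [0.57964709 0.20754538 0.087     ] 0.059590061877365326 0.009775004339666061
[[0.5236 0.2185 0.087 ]
 [0.5253 0.1896 0.087 ]
 [0.5123 0.218  0.087 ]
 [0.514  0.1888 0.087 ]] 0.011276791889938931 0.028994051275759398
tcp [0.46966108 0.19890146 0.26035981] [ 4.49654640e-05  9.99550868e-01  2.99658940e-02 -3.24917282e-04] [-0.090404    0.09420299  0.4168654 ]
thumb face rel rib along X,Y -0.06662312823670379 -0.0002375460643947887 face rel tcp 0.043680047337296996 0.001964546637647931 rib rel tcp 0.11030317557400078 0.0022020927020427196
housing c [0.57452175 0.2071992  0.06      ] rib rel 0.005136814091837302 4.609452415774596e-05
```

The rib and thumb sizes match what was given: 59.6 × 9.8 mm and about 29 × 11.3 mm. The rib also sits 5 mm from the housing centre, as stated. The outer thumb face is 43.7 mm ahead of the TCP, so contact should come after about 36 mm of travel. I'll descend, approach partway, then feel for it.

```bash
python3 -m creep '[[[0,-0.01,0.2,0],[0,0,0.2,0],[0,0,0.2,0],[0,0,0.2,0],[0,0,0.15,0],[0,0,0,0],[0,0,0,0]]]'
python3 -m creep '[[[0.05,0,0,0],[0.05,0,0,0],[0.02,0,0,0],[0,0,0,0],[0,0,0,0],[0,0,0,0]]]'
```

```text
time: 2.8
ee_pos: [0.4699, 0.2007, 0.071]
ee_rot: [0.0, 1.0, 0.029, -0.0]
ft_force: [0.6, -0.2, 0.6]
finger_gap: 0.006
time: 3.4
ee_pos: [0.4934, 0.2022, 0.0707]
ee_rot: [0.0, 1.0, 0.029, -0.0]
ft_force: [0.6, -0.1, -0.4]
finger_gap: 0.002
```

```bash
python3 -m creep '[[[0.01,0,0,0],[0.01,0,0,0],[0.01,0,0,0],[0.01,0,0,0],[0,0,0,0],[0,0,0,0]]]'
python3 -m creep '[[[0.005,0,0,0],[0,0,0,0],[0,0,0,0]]]'
python3 -m creep '[[[0.005,0,0,0],[0,0,0,0],[0,0,0,0]]]'
```

```text
time: 4.0
ee_pos: [0.5017, 0.2026, 0.0706]
ee_rot: [0.0, 1.0, 0.029, -0.0]
ft_force: [-0.4, -0.0, 0.3]
finger_gap: 0.008
time: 4.3
ee_pos: [0.5027, 0.2027, 0.0707]
ee_rot: [0.0, 1.0, 0.029, -0.0]
ft_force: [0.2, -0.2, 0.3]
finger_gap: 0.005
time: 4.6
ee_pos: [0.5037, 0.2028, 0.0707]
ee_rot: [-0.0, 1.0, 0.029, 0.0]
ft_force: [-0.2, -0.2, 0.4]
finger_gap: 0.009
```

```bash
for i in 1; do :; done; python3 -m creep '[[[0.005,0,0,0],[0,0,0,0],[0,0,0,0]]]'
python3 -m creep '[[[0.005,0,0,0],[0,0,0,0],[0,0,0,0]]]'
python3 -m creep '[[[0.005,0,0,0],[0,0,0,0],[0,0,0,0]]]'
```

```text
time: 4.9
ee_pos: [0.5047, 0.2028, 0.0706]
ee_rot: [-0.0, 1.0, 0.029, -0.0]
ft_force: [0.2, 0.9, -0.2]
finger_gap: 0.003
time: 5.2
ee_pos: [0.5051, 0.2028, 0.0706]
ee_rot: [0.0, 1.0, 0.029, -0.001]
ft_force: [-3.1, -0.3, 0.9]
finger_gap: 0.002
time: 5.5
ee_pos: [0.5063, 0.2029, 0.0705]
ee_rot: [0.0, 1.0, 0.029, -0.0]
ft_force: [-3.7, -0.2, 2.2]
finger_gap: 0.006
```

Contact came at TCP x ≈ 0.505, within 1 mm of the predicted place. I'll press on in 1 mm steps and watch the force.

```bash
python3 -m creep '[[[0.005,0,0,0],[0,0,0,0],[0,0,0,0]]]'
python3 -m creep '[[[0.005,0,0,0],[0,0,0,0],[0,0,0,0]]]'
```

```text
time: 5.8
ee_pos: [0.5074, 0.203, 0.0706]
ee_rot: [0.0, 1.0, 0.029, -0.0]
ft_force: [-4.8, -0.3, 1.2]
finger_gap: 0.006
time: 6.1
ee_pos: [0.5084, 0.203, 0.0706]
ee_rot: [0.0, 1.0, 0.029, -0.0]
ft_force: [-4.9, -0.5, 2.9]
finger_gap: 0.005
```

```bash
python3 -m creep '[[[0.005,0,0,0],[0,0,0,0],[0,0,0,0]]]'
python3 -m creep '[[[0.005,0,0,0],[0,0,0,0],[0,0,0,0]]]'
```

```text
time: 6.4
ee_pos: [0.5092, 0.2031, 0.0705]
ee_rot: [0.0, 1.0, 0.029, -0.001]
ft_force: [-7.2, -1.3, 2.4]
finger_gap: 0.007
time: 6.7
ee_pos: [0.5098, 0.2031, 0.0705]
ee_rot: [0.0, 1.0, 0.029, -0.001]
ft_force: [-6.2, -0.3, 3.4]
finger_gap: 0.003
```

```bash
python3 -m creep '[[[0.004,0,0,0],[0,0,0,0],[0,0,0,0]]]'
python3 -m creep '[[[0.004,0,0,0],[0,0,0,0],[0,0,0,0]]]'
python3 -c "
from h import *
snap('w2')"
```

```text
time: 7.0
ee_pos: [0.5104, 0.2031, 0.0704]
ee_rot: [0.0, 1.0, 0.029, -0.001]
ft_force: [-7.4, -0.5, 3.5]
finger_gap: 0.003
time: 7.3
ee_pos: [0.5109, 0.2032, 0.0703]
ee_rot: [0.0, 1.0, 0.029, -0.001]
ft_force: [-7.5, -0.8, 3.8]
finger_gap: 0.005
```

View pics/w2.png

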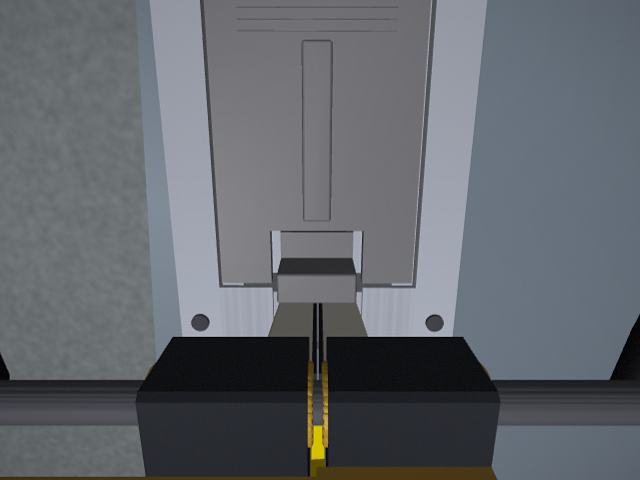

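The wrist view shows the fingers centred on the thumb block (cols 277–356, rows 272–302). The rib is at rows 40–220. I'll check how far the cover itself has slid, so I know the tab's travel.

Run:
```python
from h import *
c=load("w2"); f=c["frame"]
cv2.imwrite("pics/w2z.png",cv2.resize(f[180:340,180:460],None,fx=2.8,fy=2.8,interpolation=cv2.INTER_CUBIC))
a=np.radians(3.35); X=np.array([np.cos(a),np.sin(a),0])
r=np.array([ray(c,u,v,.087) for u,v in [(302.5,40.5),(331.5,40.5),(302.5,220.5),(330.5,220.5)]]); print(r.mean(0),(r[0]-r[2])@X, "slide",(r.mean(0)-np.array([.57965,.20755,.087]))@X)
h=np.array([ray(c,u,v,.06) for u,v in [(200.5,323),(434.5,323)]]); print("holes",h, (h.mean(0)-np.array([.4969,.2027,.06]))@X)
W=pts(c); print("rib z",np.nanmedian(W[50:210,306:328,2]),"thumb z",np.nanmedian(W[277:298,283:350,2]),"plate near tab",np.nanmedian(W[240:280,225:265,2]),"far",np.nanmedian(W[10:60,220:290,2]),"rim",np.nanmedian(W[290:310,190:210,2]))
```

```text
[0.58077391 0.20763726 0.087     ] 0.05869127273757832 slide 0.001127083846422256
holes [[0.49382911 0.25522513 0.06      ]
 [0.50015248 0.1496872  0.06      ]] 7.639043602940755e-05
rib z 0.08607144345527734 thumb z 0.08619904199783665 plate near tab 0.05829893415026885 far 0.05814073271776704 rim 0.059033635394098935
```

View pics/w2z.png

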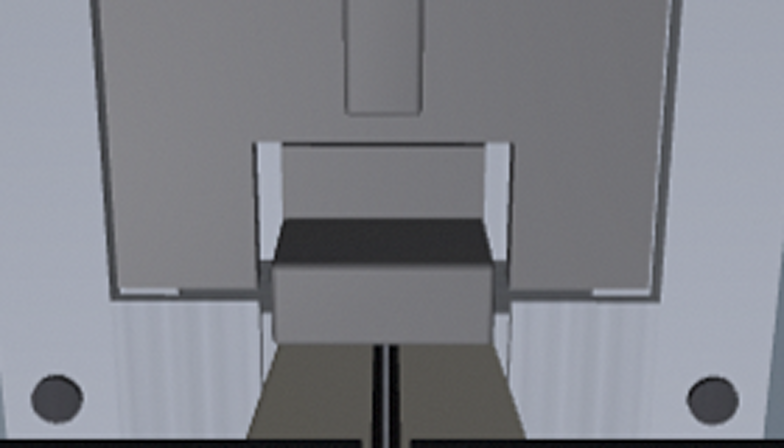

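The cover has slid about 1.1 mm, so the tab is about 4.7 mm in at 7.5 N, which agrees with the given spring. It needs roughly 1 mm more.

```bash
python3 -m creep '[[[0.004,0,0,0],[0,0,0,0],[0,0,0,0]]]'
python3 -m creep '[[[0.004,0,0,0],[0,0,0,0],[0,0,0,0]]]'
```

```text
time: 7.65
ee_pos: [0.5114, 0.2032, 0.0703]
ee_rot: [0.0, 1.0, 0.029, -0.002]
ft_force: [-8.6, -1.3, 4.4]
finger_gap: 0.009
time: 7.95
ee_pos: [0.512, 0.2032, 0.0702]
ee_rot: [0.0, 1.0, 0.029, -0.002]
ft_force: [-8.1, 0.1, 4.1]
finger_gap: 0.005
```

```bash
python3 -m creep '[[[0.004,0,0,0],[0,0,0,0],[0,0,0,0]]]'
python3 -m creep '[[[0,0,-0.01,0],[0,0,0,0],[0,0,0,0]]]'
```

```text
time: 8.25
ee_pos: [0.5124, 0.2032, 0.0701]
ee_rot: [0.0, 1.0, 0.029, -0.002]
ft_force: [-8.5, -0.3, 5.1]
finger_gap: 0.007
time: 8.55
ee_pos: [0.5125, 0.2032, 0.0721]
ee_rot: [0.0, 1.0, 0.029, -0.002]
ft_force: [-9.2, -1.2, 4.0]
finger_gap: 0.003
```

```bash
python3 -m creep '[[[0.001,0,-0.01,0],[0,0,0,0],[0.001,0,-0.01,0],[0,0,0,0],[0,0,0,0]]]'
python3 -m creep '[[[0.002,0,-0.01,0],[0,0,0,0],[0.002,0,-0.01,0],[0,0,0,0],[0,0,0,0]]]'
python3 -c "
from h import *
snap('w3')"
```

```text
time: 9.05
ee_pos: [0.513, 0.2033, 0.076]
ee_rot: [0.0, 1.0, 0.029, -0.002]
ft_force: [-8.1, -0.7, 2.5]
finger_gap: 0.008
time: 9.55
ee_pos: [0.5134, 0.2033, 0.0797]
ee_rot: [0.0, 1.0, 0.029, -0.003]
ft_force: [-8.5, 0.1, 1.0]
finger_gap: 0.003
```

View pics/w3.png

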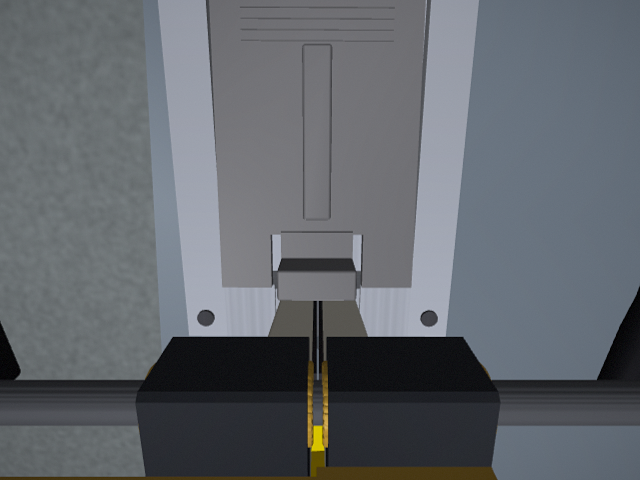

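```bash
cat > z.py <<'E'
from h import *
import sys
c=load(sys.argv[1]); W=pts(c)
for n,(a,b,e,d) in dict(plateL=(250,283,228,265),plateR=(250,283,368,405),mid=(120,160,225,285),thumb=(275,295,283,350),rim=(255,300,180,215)).items(): print(n,np.nanmedian(W[a:b,e:d,2]).round(4))
E
python3 z.py w3; python3 -m creep '[[[0.001,0,-0.01,0],[0,0,0,0],[0.001,0,-0.01,0],[0,0,0,0],[0,0,0,0]]]'
python3 -c "
from h import *
snap('w4')"; python3 z.py w4
```

```text
plateL 0.0672
plateR 0.067
mid 0.0627
thumb 0.095
rim 0.059
time: 10.1
ee_pos: [0.514, 0.2033, 0.0837]
ee_rot: [0.0, 1.0, 0.029, -0.002]
ft_force: [-7.9, -1.0, 1.0]
finger_gap: 0.004
plateL 0.0711
plateR 0.0707
mid 0.0647
thumb 0.0987
rim 0.0589
```

The tab edge is up about 12.6 mm and still pressed at 8 N. Now I'll let go by backing straight off, then check that it stays up.

```bash
python3 -m creep '[[[-0.02,0,0,0],[-0.04,0,0,0],[-0.05,0,0,0],[-0.05,0,0,0],[0,0,0,0],[0,0,0,0]]]'
python3 -c "
from h import *
snap('w5')"; python3 z.py w5
```

```text
time: 10.75
ee_pos: [0.4848, 0.2017, 0.0851]
ee_rot: [-0.0, 1.0, 0.029, 0.001]
ft_force: [-0.0, -0.4, -0.3]
finger_gap: 0.007
plateL 0.0588
plateR 0.0588
mid 0.0651
thumb 0.0002
rim 0.0003
```

View pics/w5.png

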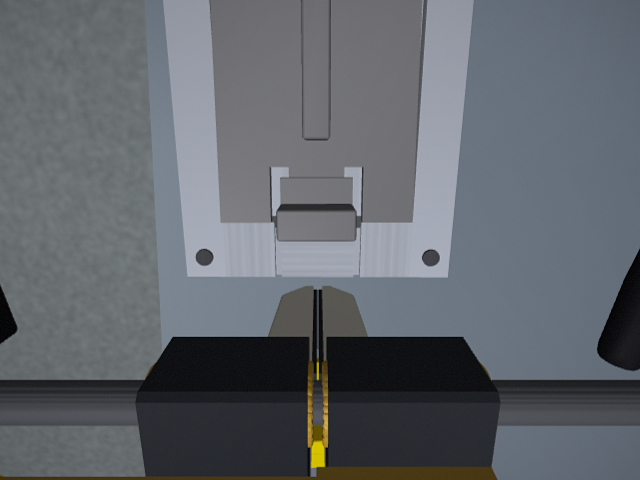

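The edge still overlaps the lip (plate edge at row 222, cols 219–413). The thumb block is now free at about (316,222). I'll check the heights.

Run:
```python
from h import *
c=load("w5"); W=pts(c)
g=lambda a,b,e,d: W[a:b,e:d].reshape(-1,3)
P=np.concatenate([g(20,218,228,268),g(20,218,365,405)]);P=P[~np.isnan(P[:,2])]
A=np.c_[P[:,:2],np.ones(len(P))]; s=np.linalg.lstsq(A,P[:,2],rcond=None)[0]; print("slope",s[:2])
print("edge top z",np.nanmedian(g(205,219,228,268)[:,2]),np.nanmedian(g(205,219,365,405)[:,2]),"thumb",np.nanmedian(g(216,236,283,350)[:,2]), "rib top",np.nanmedian(g(10,30,308,326)[:,2]),np.nanmedian(g(120,135,308,326)[:,2]))
a=np.radians(3.35); X=np.array([np.cos(a),np.sin(a),0]);Y=np.array([-X[1],X[0],0])
r=np.array([ray(c,u,138.5,.0935) for u in (302,330)]).mean(0); from station import robot; p=robot.get_obs()["ee_pos"]; print("rib near end",r,(r-p)@X,(r-p)@Y,p,robot.get_obs()["ee_rot"])
```

```text
slope [-0.08021252 -0.00243036]
edge top z 0.0675589902653495 0.06740009942629052 thumb 0.09551444811220627 rib top 0.08992994010610114 0.09270343216564539
rib near end [0.55314305 0.20640088 0.0935    ] 0.06832177328791914 0.000684544555187181 [0.48497803 0.20172511 0.0850851 ] [-9.22218011e-05  9.99590862e-01  2.85909891e-02  8.09148602e-04]
```

The edge stays about 9.5 mm up with a slope of 0.08. Next I'll go up, over the rib, and part-open the jaws.

```bash
python3 -m creep '[[[0,0,-0.2,0],[0.2,-0.0035,0,0],[0.2,0,0,0],[0.075,0,0,0],[0,0,0,0],[0,0,0,0],[0,0,0,0]]]' 0.4 10
python3 -c "
from h import *
snap('w6')"
```

```text
time: 11.5
ee_pos: [0.5779, 0.2078, 0.1243]
ee_rot: [0.0, 1.0, 0.029, -0.001]
ft_force: [-1.1, -0.7, 0.4]
finger_gap: 0.4
```

View pics/w6.png

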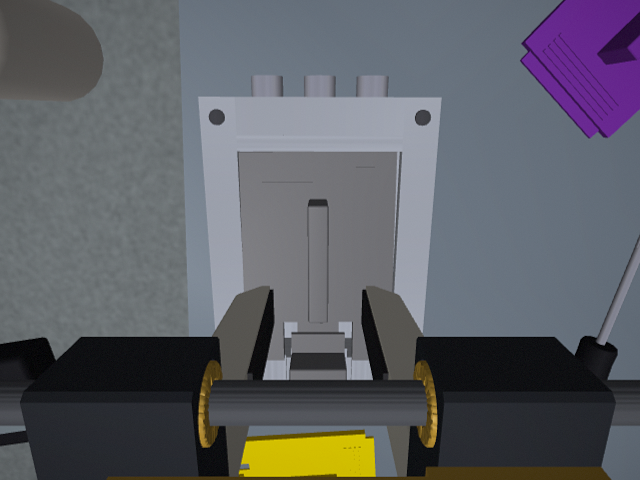

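The rib (cols 308–327) is centred between the jaws (273 and 363). I'll descend and close gently.

```bash
python3 -m creep '[[[0.01,0,0.12,0],[0,0,0.1,0],[0,0,0.055,0],[0,0,0,0],[0,0,0,0]]]'
```

```text
time: 12.05
ee_pos: [0.5812, 0.208, 0.0703]
ee_rot: [-0.0, 1.0, 0.029, 0.0]
ft_force: [-0.6, 0.0, -0.1]
finger_gap: 0.402
```

```bash
python3 -m creep '[[[0,0,0,0],[0,0,0,0],[0,0,0,0],[0,0,0,0],[0,0,0,0],[0,0,0,0]]]' 0 30
```

```text
time: 12.65
ee_pos: [0.5813, 0.2079, 0.07]
ee_rot: [-0.0, 1.0, 0.029, 0.0]
ft_force: [-0.2, -0.4, 2.2]
finger_gap: 0.103
```

Gripped: the opening reads 9.6 mm on a 10 mm rib. Now I'll draw the cover towards the tab's end, watching the force.

```bash
python3 -m creep '[[[-0.01,0,0,0],[-0.01,0,0,0],[0,0,0,0],[0,0,0,0]]]'
python3 -m creep '[[[-0.01,0,0,0],[-0.01,0,0,0],[-0.015,0,0,0],[0,0,0,0],[0,0,0,0]]]'
python3 -c "
from h import *
snap('w7')"
```

```text
time: 13.05
ee_pos: [0.5773, 0.2077, 0.0699]
ee_rot: [-0.0, 1.0, 0.029, 0.0]
ft_force: [1.2, -0.2, 2.4]
finger_gap: 0.103
time: 13.55
ee_pos: [0.5696, 0.2073, 0.0698]
ee_rot: [0.0, 1.0, 0.029, -0.0]
ft_force: [-0.3, 0.6, 3.9]
finger_gap: 0.107
```

View pics/w7.png

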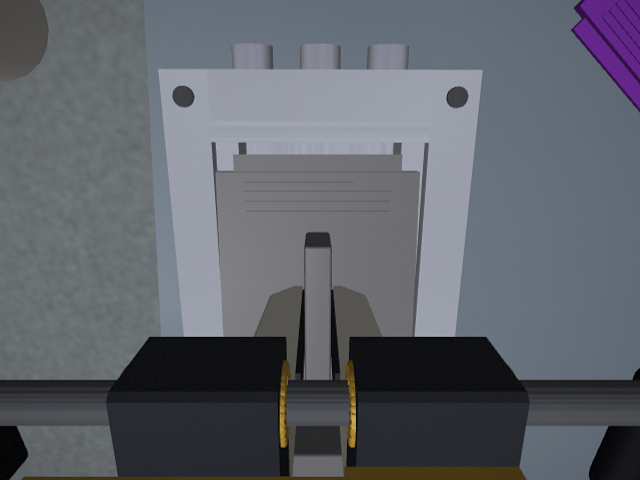

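The drawn tongue (row 155, cols 234–402) is clear of the lip edge at row 140, with a visible gap. Lifting.

```bash
python3 -m creep '[[[0,0,-0.02,0],[0,0,-0.02,0],[0,0,-0.03,0],[0,0,-0.04,0],[0,0,0,0]]]'
python3 -m creep '[[[0,0,-0.1,0],[0,0,-0.15,0],[0,0,-0.15,0],[0,0,-0.1,0],[0,0,0,0],[0,0,0,0]]]'
python3 -c "
from h import *
snap('w8')"
```

```text
time: 14.1
ee_pos: [0.571, 0.2074, 0.0931]
ee_rot: [-0.0, 1.0, 0.029, 0.001]
ft_force: [-0.3, -0.1, -0.7]
finger_gap: 0.107
time: 14.7
ee_pos: [0.5699, 0.2072, 0.1912]
ee_rot: [-0.0, 1.0, 0.029, -0.0]
ft_force: [-0.9, 0.3, -1.4]
finger_gap: 0.103
```

View pics/w8.png

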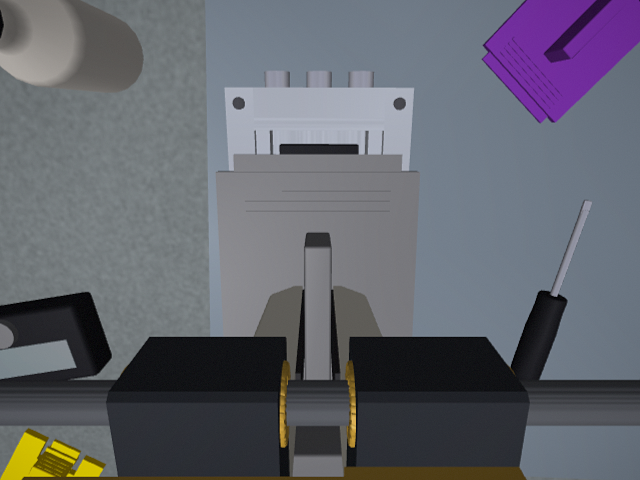

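The cover hangs firmly with its small tilt. I'll carry it to the tray centre at about (0.481, −0.216) and turn to the tray's yaw of −18.4°.

```bash
python3 -m creep '[[[-0.02,0.08,0,0],[-0.047,0.174,0,0],[-0.047,0.174,0,0],[-0.047,0.174,0,0],[-0.047,0.174,0,0],[-0.047,0.174,0,0],[-0.047,0.174,0,0],[-0.047,0.174,0,0]]]'
python3 -m creep '[[[-0.047,0.174,0,0],[-0.047,0.174,0,0],[-0.047,0.174,0,0],[-0.047,0.174,0,0],[-0.027,0.094,0,0],[0,0,0,0.04]]]'
python3 -m creep '[[[0,0,0,0.05],[0,0,0,0.05],[0,0,0,0.04],[0,0,0,0],[0,0,0,0]]]'
python3 - <<'E'
from h import *
from station import optics
snap('w9')
c=optics.capture("top"); np.savez("pics/top9.npz",**c); cv2.imwrite("pics/top9.png",c["frame"])
E
```

```text
time: 15.55
ee_pos: [0.5134, -0.0578, 0.1903]
ee_rot: [-0.0, 1.0, 0.028, -0.001]
ft_force: [0.2, -0.2, -1.6]
finger_gap: 0.107
time: 16.15
ee_pos: [0.4793, -0.2192, 0.1901]
ee_rot: [-0.0, 1.0, -0.016, -0.001]
ft_force: [0.6, -0.0, -0.3]
finger_gap: 0.103
time: 16.65
ee_pos: [0.4804, -0.2162, 0.1907]
ee_rot: [-0.0, 0.987, -0.158, -0.001]
ft_force: [-0.4, 0.1, -1.8]
finger_gap: 0.104
```

View pics/w9.png

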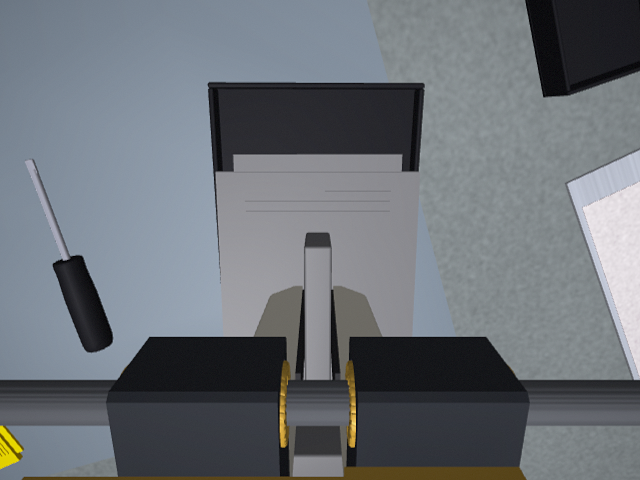

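View pics/top9.png

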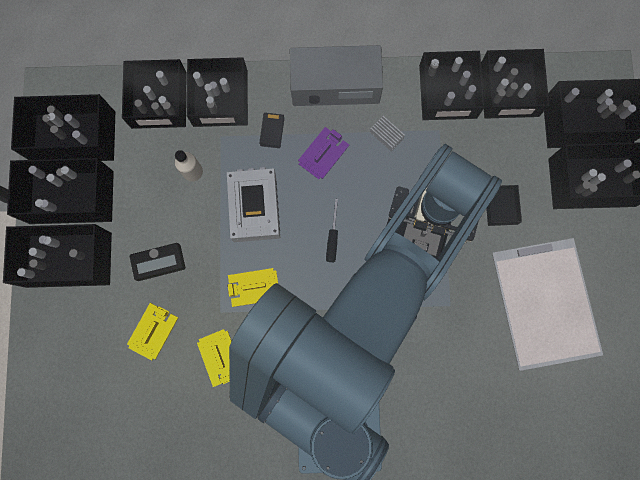

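The wrist view has the cover square over the tray (far wall at row 85, cols 209–424), and the top view shows the housing empty. I'll check the tray centre and the cover's tilt.

Run:
```python
from h import *
from station import robot
c=load("w9"); L=ray(c,209,84,.022); Rr=ray(c,424,84,.022); print(L,Rr,np.linalg.norm(L-Rr), np.degrees(np.arctan2(*(L-Rr)[[1,0]]))-90)
d=(L-Rr)/np.linalg.norm(L-Rr); X=np.array([d[1],-d[0],0]); ctr=(L+Rr)/2-.1*X; p=robot.get_obs()["ee_pos"]; print("centre",ctr,"rel tcp x,y",(ctr-p)@X,(ctr-p)@d)
W=pts(c); Q=np.concatenate([W[178:280,225:250].reshape(-1,3),W[178:280,385:410].reshape(-1,3)]);Q=Q[~np.isnan(Q[:,2])]
s=np.linalg.lstsq(np.c_[(Q-p)@X,(Q-p)@d,np.ones(len(Q))],Q[:,2],rcond=None)[0]; print("tilt",s[:2],"plate top at tcp rel tcp z",s[2]-p[2])
```

```text
[ 0.59694514 -0.17079463  0.022     ] [ 0.54800856 -0.3203411   0.022     ] 0.15734972012613094 -18.119818480851762
centre [ 0.47743603 -0.21446734  0.022     ] rel tcp x,y -0.0037979145045757023 0.0005089374594403769
tilt [-0.07936825  0.00212387] plate top at tcp rel tcp z -0.00793302310381419
```

```bash
python3 -m creep '[[[-0.015,0,0.15,0],[0,0,0.2,0],[0,0,0.2,0],[0,0,0.15,0],[0,0,0.08,0],[0,0,0,0],[0,0,0,0]]]'
python3 -m creep '[[[0,0,0.01,0],[0,0,0.01,0],[0,0,0.01,0],[0,0,0,0],[0,0,0,0]]]'
```

```text
time: 17.45
ee_pos: [0.4787, -0.2153, 0.0359]
ee_rot: [-0.0, 0.987, -0.159, -0.0]
ft_force: [-0.2, 0.5, -1.7]
finger_gap: 0.106
time: 17.95
ee_pos: [0.4786, -0.2152, 0.0299]
ee_rot: [0.0, 0.987, -0.159, 0.0]
ft_force: [-0.1, 0.4, -1.6]
finger_gap: 0.112
```

```bash
python3 -m creep '[[[0,0,0.01,0],[0,0,0.01,0],[0,0,0,0],[0,0,0,0]]]'
python3 -m creep '[[[0,0,0.005,0],[0,0,0.005,0],[0,0,0,0],[0,0,0,0]]]'
```

```text
time: 18.35
ee_pos: [0.4784, -0.2151, 0.0255]
ee_rot: [-0.0, 0.987, -0.159, -0.0]
ft_force: [0.3, 0.3, -1.1]
finger_gap: 0.109
time: 18.75
ee_pos: [0.4785, -0.2151, 0.0236]
ee_rot: [-0.0, 0.987, -0.159, -0.0]
ft_force: [0.7, -0.0, -2.4]
finger_gap: 0.104
```

```bash
python3 -m creep '[[[0,0,0.005,0],[0,0,0.005,0],[0,0,0,0],[0,0,0,0]]]' 0 10
python3 -m creep '[[[0,0,0.005,0],[0,0,0.005,0],[0,0,0,0],[0,0,0,0]]]'
```

```text
time: 19.15
ee_pos: [0.4785, -0.2152, 0.0216]
ee_rot: [-0.0, 0.987, -0.159, -0.0]
ft_force: [0.9, -0.1, -1.2]
finger_gap: 0.106
time: 19.55
ee_pos: [0.4785, -0.2151, 0.0196]
ee_rot: [-0.0, 0.987, -0.159, -0.0]
ft_force: [0.1, 0.3, -0.9]
finger_gap: 0.102
```

```bash
python3 -m creep '[[[0,0,0.005,0],[0,0,0.005,0],[0,0,0,0],[0,0,0,0]]]' 0 6
python3 -c "
from h import *
snap('w10')"
python3 - <<'E'
from h import *
from station import robot
c=load("w10"); W=pts(c); p=robot.get_obs()["ee_pos"]; print(robot.get_obs()["ft_force"])
a=np.radians(-18.2);X=np.array([np.cos(a),np.sin(a),0]);d=np.array([-X[1],X[0],0])
Q=np.concatenate([W[178:280,225:250].reshape(-1,3),W[178:280,385:410].reshape(-1,3)]);Q=Q[~np.isnan(Q[:,2])]
s=np.linalg.lstsq(np.c_[(Q-p)@X,(Q-p)@d,np.ones(len(Q))],Q[:,2],rcond=None)[0]; print("tilt",s[:2],"plate top z at tcp",s[2], "floor",np.nanmedian(W[110:140,230:400,2]))
E
```

```text
time: 19.95
ee_pos: [0.4785, -0.2151, 0.0175]
ee_rot: [-0.0, 0.987, -0.159, -0.0]
ft_force: [0.1, -0.3, -1.9]
finger_gap: 0.107
[-0.23263682 -0.31511118 -1.44601629]
tilt [-0.01453664  0.0014704 ] plate top z at tcp 0.010094359904238941 floor 0.0029309618610319915
```

View pics/w10.png

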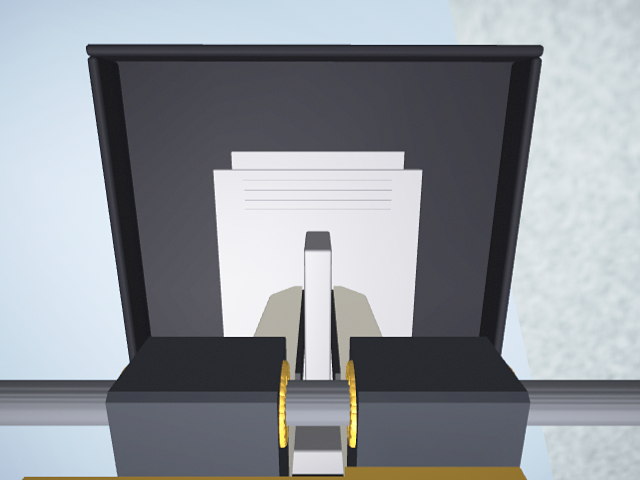

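The cover is inside the tray and has pivoted to a tilt of only 0.015, with its plate top about 10 mm high as expected. One more millimetre down, then release.

```bash
python3 -m creep '[[[0,0,0.005,0],[0,0,0,0],[0,0,0,0]]]' 0 4
python3 -m creep '[[[0,0,0,0],[0,0,0,0],[0,0,0,0],[0,0,0,0],[0,0,0,0]]]' 0.35 10
python3 -m creep '[[[0,0,-0.05,0],[0,0,-0.1,0],[0,0,-0.2,0],[0,0,-0.2,0],[0,0,-0.2,0],[0,0,-0.2,0],[0,0,0,0]]]'
python3 -m creep '[[[-0.2,0,0,0],[-0.2,0,0,0],[0,0,0,0],[0,0,0,0]]]'
python3 - <<'E'
from h import *
from station import robot
c=snap('w11'); print(robot.get_obs()["ft_force"])
E
```

```text
time: 20.3
ee_pos: [0.4785, -0.2151, 0.0166]
ee_rot: [-0.0, 0.987, -0.159, -0.0]
ft_force: [0.7, -0.1, -0.5]
finger_gap: 0.106
time: 20.8
ee_pos: [0.4786, -0.2152, 0.0167]
ee_rot: [0.0, 0.987, -0.159, 0.0]
ft_force: [-0.2, -0.5, 0.2]
finger_gap: 0.345
time: 21.5
ee_pos: [0.4814, -0.2171, 0.2136]
ee_rot: [0.003, 0.987, -0.159, 0.005]
ft_force: [0.8, -0.8, 0.5]
finger_gap: 0.353
time: 21.9
ee_pos: [0.4022, -0.1898, 0.207]
ee_rot: [0.0, 0.987, -0.16, 0.0]
ft_force: [0.8, -0.6, 0.8]
finger_gap: 0.352
[-0.34264     0.37446099  0.57525199]
```

View pics/w11.png

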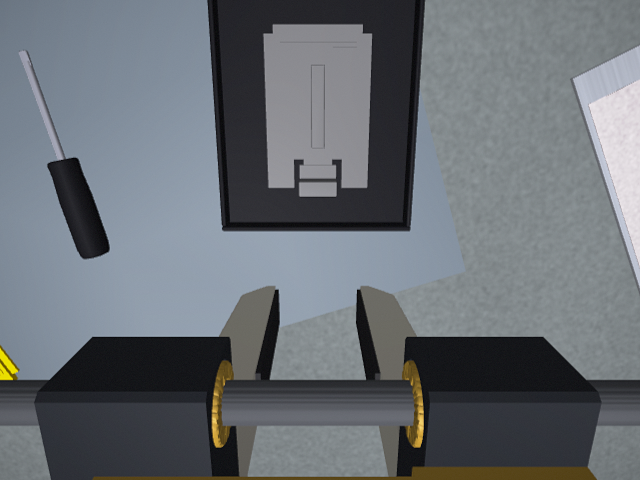

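The cover lies flat in the tray with its rib up (rib near (317,107), tray wall at row 230). I'll do a numeric check and a bystander check before handing in.

Run:
```python
from h import *
from station import robot,optics
c=load("w11"); W=pts(c); a=np.radians(-18.2);X=np.array([np.cos(a),np.sin(a),0]);d=np.array([-X[1],X[0],0])
r=np.array([ray(c,u,v,.038) for u,v in [(311,65),(324,65),(311,148),(324,148)]]); rc=r.mean(0); print("rib",rc,(r[0]-r[2])@X)
print("rib-to-tray",np.hypot(*(rc-[.4774,-.2145,0])[:2]))
p=rc; Q=np.concatenate([W[55:180,275:300].reshape(-1,3),W[55:180,345:362].reshape(-1,3)]);Q=Q[~np.isnan(Q[:,2])]
s=np.linalg.lstsq(np.c_[(Q-p)@X,(Q-p)@d,np.ones(len(Q))],Q[:,2],rcond=None)[0]; print("tilt",s[:2],"plate z",s[2],"rib top",np.nanmedian(W[70:145,313:322,2]))
t=optics.capture("top"); cv2.imwrite("pics/top11.png",t["frame"]); s2=optics.capture("scene"); cv2.imwrite("pics/scene11.png",s2["frame"])
d0=cv2.absdiff(load("top0")["frame"],t["frame"]).max(2)
for n,(x0,y0,x1,y1) in dict(driver=(322,190,345,268),heatsink=(368,112,408,152),pack=(256,108,288,150),flask=(170,145,206,185),meter=(125,238,190,284),bin=(484,182,525,228)).items(): print(n,"changed px",int((d0[y0:y1,x0:x1]>40).sum()))
```

```text
rib [ 0.47864417 -0.2151909   0.038     ] 0.059030554270524525
rib-to-tray 0.0014231350623954947
tilt [ 0.00695053 -0.00146694] plate z 0.008966166092700685 rib top 0.037043856370111844
driver changed px 0
heatsink changed px 0
pack changed px 0
flask changed px 0
meter changed px 0
bin changed px 26
```

```bash
sleep 1; ls -la pics | tail -3
```

```text
-rw-r--r-- 1 agent agent  364308 Dec  6 04:39 w9.png
-rw-r--r-- 1 agent agent 2151592 Dec  6 04:32 wrist0.npz
-rw-r--r-- 1 agent agent  384658 Dec  6 04:32 wrist0.png
```

View pics/top11.png

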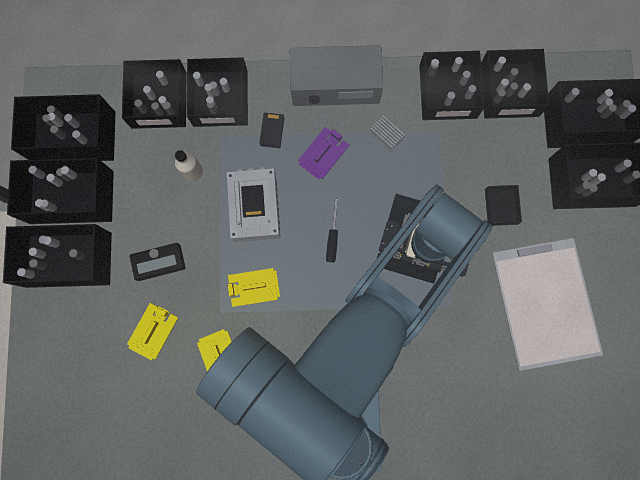

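The screwbin at (503,205) hasn't moved; the changed pixels are the arm edging into its window. The arm is clear of everything, so I'll hand in.

```bash
python3 -c "
from station import robot
print(robot.close_job(), robot.get_obs()['time'])"
```

```text
the job is handed in; nothing more can be done
the job is handed in; nothing more can be done
```

The battery cover is off the device and lying flat, rib up, in the black tray. I handed the job in at about 22 s of the 67 s allowed; no verdict was reported.

**What I did**
- **Press:** I felt the thumb piece at TCP x ≈ 0.505 m and pressed the tab about 6 mm. The highest reading was about 10 N, and the latch let go.
- **Raise:** I drew the tab edge up about 12.6 mm while still pressing, then let go. It stayed about 9.5 mm up.
- **Remove and place:** I gripped the rib, drew the cover about 11.7 mm towards the tab end and lifted it. I set it down in the tray by touch with a light grip before opening the fingers.

**Last checks**
- **Cover:** the rib is about 1.4 mm from the tray centre. Its top is at 37–38 mm, which puts the rib centre at about 23–24 mm, and the tilt is about 0.007 rad.
- **Robot:** the gripper is clear at 0.2 m height and the force reading is near zero.
- **Bystanders:** none of the six shows as moved in the top view. The screwbin check disagreed at first with 26 changed pixels, but the picture shows the bin in place, and I put the change down to the arm at the edge of that window.
- **Small mismatches:** the cameras read heights about 1 mm low, and the first top-view fix of the housing was about 3 mm off, so I used the wrist camera instead.

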